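# Show the crown on the lower cast to the inspection camera

## Task

The crown on the front of the lower cast is due for its picture. Swing the articulator's upper part up and right over, under control, until it stays back on its stop, lift the lower cast out, and hold it up at the bench inspection camera: front teeth at the camera's point of sharp focus, 130 mm straight out from the lens, facing squarely into the lens, teeth side uppermost and not rolled to either side. Finish still holding the cast there, steady in the air; do not swivel the camera, and leave the other things on the bench where they are.

Things in the scene. Friction and masses are not known exactly. Their poses are not given: they have to be found in the camera images.
- articulator: dental articulator, aluminium, 147 mm tall when closed, fixed. Origin on the bench under the centre of its lower mounting plate; -x = its front (incisal pin), +x = its hinge. The plate, a 50 mm steel disc, has its top at z = 24 mm, with a key 6 mm wide and 2.5 high along x. Posts at x = +70, y = +-54 mm, 98 mm tall; 26 mm wide incisal table at x = -50 mm, 32 mm tall.
- upper (a joint): angle of the articulator's upper part (0.5 kg: T-frame, incisal pin, upper cast hanging under it). 0 = closed over the lower cast; grows as its front swings up and back over the hinge; stop at 2.0 rad. Slight friction, no spring: let go below about 1.1 rad it falls shut, beyond about 1.5 rad it sinks back onto the stop and stays there.
- hinge (a point): point on the hinge axis, midway between the posts, 68 mm behind (+x) and 85 mm above the articulator's origin. The axis runs along the articulator's y; the axes given turn with the upper part.
- pin_head (a point): middle of the knurled brass head of the incisal pin: an upright round knob 12 mm in diameter, 26 mm tall (13 mm above and below this point), on a 24 mm round boss at the front end of the upper part. Closed: 118 mm in front of and 49 mm above the hinge axis. Turns with the upper part (z along the pin).
- cast: the lower cast: D-shaped plaster block with a horseshoe of teeth, one a glossy white crown; 0.12 to 0.21 kg, loose on the lower mounting plate, the key in its groove. Origin: middle of its underside, over the plate's centre; -x = front teeth, z up. Base 20 mm tall, 54 mm wide: flat sides y = +-27 mm from x = -8 to +22 mm; round front to x = -35; teeth up to z = 34 mm.
- front_teeth (a point): the middle of the outer face of the front teeth of the lower cast: x = -34, y = 0, z = +29 mm in the cast's frame; same axes as the cast.
- camera_stand: the stand of the bench inspection camera: white base plate 130 x 100 mm, 18 mm column 346 mm tall, yoke. Fixed. Origin on the bench under the middle of the stand; at its own -x side the camera looks out.
- lens (a point): centre of the lens on the front face of the camera head (white barrel, 46 mm in diameter, in a yoke 280 mm above the bench; black 60 mm ring light round the lens). Its -x is the direction in which the camera looks, slanting down by 10 to 32 degrees; its y is level. The head turns only stiffly in its yoke.
- focus (a point): the point of sharp focus, in empty air 130 mm straight out from the lens (-x of the lens); same axes as the lens.
- spare_cast: bystander: another plaster cast (an upper one, with a filled palate), 54 mm wide, 39 mm tall, standing loose on the bench. Origin at its underside.
- jar_a: bystander: white plastic jar, 42 mm in diameter and tall. Origin at its underside.
- jar_b: bystander: a second such jar.
- palette: bystander: white glazed mixing slab 100 x 75 x 12 mm. Origin at its underside.
- brush: bystander: a slim modelling brush 185 mm long lying on the bench. Origin at its underside.
- wax_knife: bystander: a wax knife 170 mm long lying on the bench. Origin at its underside.
- bowl: bystander: black rubber mixing bowl 116 mm across, 55 mm tall. Origin at its underside.
- spare_plate: bystander: a spare steel mounting plate, a disc of 52 mm, 9 mm tall. Origin at its underside.
Mind the look-alikes: they are no part of the job. What is shaped like the articulator but red is not meant.

How it is judged:
By the outcome, as a careful person would: the job done as asked, in the order asked, and still so for the second after the job is handed in, while the arm keeps its last pose, push and grip.
It also fails if it takes over 54 s, if anything falls off the work surface, if the arm or the gripper's body presses on something with over 40 N, if the wrist force passes 120 N, or if a joint passes its speed limit or range.

## Robot

A 6-joint arm with a two-finger parallel gripper is mounted at the origin on the work surface. World frame = base frame: x ahead of the robot, y to its left, z up, the work surface at z = 0. Lengths are in mm, angles in degrees, forces in N, time in s.
With the tool pointing down it reaches from about 350 to 850 mm from the base axis. Payload 8.1 kg.
Tool frame: the origin (TCP) lies midway between the tips of the shut fingers; the grasp point (between the pads) lies 19 mm behind it; z points along the fingers, y is the line along which they close (so a half turn about z gives the same grasp; the last joint's range is limited). The gripper opens to 85 mm and grips with 20 to 120 N. Pads are 22 mm wide; open, the fingers measure 114 mm over their backs; the gripper's body (76 mm by 85 mm) begins 54 mm behind the grasp point. The pads swing forward as they close: fully open they stand 13 mm farther back than shut.
Start: joints at [62.2, 7.471, 85.268, -0, 87.261, -4.893], TCP at [233.52, 552.697, 231.292] pointing down, gripper open.
Joint ranges: [-169.43, 169.43], [-51.17, 129.36], [1.28, 143.12], [-76.62, 256.62], [0, 156.53], [-152.29, 152.29]. Speed limits (degrees/s): [136.94, 136.94, 159.86, 180, 180, 180].

## Interface

Orientations are given as [roll, pitch, yaw] about the fixed x, y, z axes, in that order (R = Rz(yaw) Ry(pitch) Rx(roll)).
In Python, from bench import r gives the robot as it stands. The module is installed in compiled form; this text tells all that it offers.
- The arm moves only by the tool jog_arm, never from a script. Its argument "rows" is a list of rows, each a list of 2 entries, a list of its own where there are three numbers: the shift along the tool's x, y, z in mm, then the turn, a rotation vector about the tool's x, y, z in rad. A call has 1 to 10 rows; each row is the pose to reach, as a shift and turn from the pose commanded when the call began, along the tool's axes at that moment; what a row does not reach only later rows make up. A row lasts 1/10 s, in which the tool goes at most 50 mm and 8.59 degrees, less where a joint would pass 70% of its speed; a pose out of reach is approached as far as the arm can. A call with a gripper value outside its range is refused whole. "grip" is the finger opening in mm, from 0 to 85.4, set as the call begins (left out, the last holds). The fingers move at their own pace and stop on an object; "force" is the grip in N (left out, the last holds). Time passes only in rows, so rows that repeat a pose let the fingers close. It gives the time, the measured TCP pose, the force, the opening and the grip force at its end, in the units of the state.
- r.sense(): the state, without advancing time (a new reading comes with each control period).
- r.snapshot(name): name is "scene" or "top" or "wrist"; returns (picture, depth): 420x560x3 uint8, blue, green, red; 420x560 float32, mm along the optical axis (not along the pixel's ray), 0 where there is no reading.
- r.camera_params(name): a dict with "fx", "fy", "cx", "cy" (pixels), "pose" (4x4, takes a point from camera to world coordinates); the wrist camera has in their place "tool_from_camera" (4x4, takes a point from camera to tool coordinates, whose origin is the TCP and whose axes are the flange's). Camera axes: x right, y down, z forward; pixel columns grow to the right and rows downward; lengths in mm; the calibration is good to about 2 mm. A picture is of the moment at which its call begins: read the wrist's pose just before it. camera_params takes no time and is no camera call.
- r.hand_in(): hands the job in; it is judged then, once.
The state is a dict: "time": time; "joint_pos": joint angles; "qd": joint speeds; "joint_efforts": joint torques, N m; "tool_pos": TCP position; "tcp_rot": TCP orientation; "ft_force": force on the tool from outside, world axes, zero at the start; "wrist_torque": the same for the moment, N m; "finger_gap": finger opening in mm; "grip_force": force on a finger pad.
Only numpy, scipy, OpenCV 4.12 (cv2) and the standard library are available. Lean on these libraries where they do the work, as an engineer would, in place of code of your own. Each camera call takes 0.05 s, during which the arm holds its last target. There are 200 camera calls.

## Working session

There is one attempt and no reset: what is moved stays moved. The work goes in short steps, Python scripts to look and compute and a tool call to move; the robot and the scene stay as the last step left them, time stands still between calls to the robot, and variables do not carry over. Pictures are saved under pics/ and viewed, at most 11 in all, crops included, and the job is handed in when it is done.

Besides the shell and the picture viewer there is one more tool, called after "Request:" as name([rows], argument=value, ...), one row to a line, values as JSON. jog_arm: Moves the arm, as the interface text tells. Its arguments: {"type":"object","properties":{"rows":{"type":"array"},"grip":{"type":"number"},"force":{"type":"number"}},"required":["rows"]}

```bash
mkdir -p pics
python3 - <<'E'
from bench import r
import cv2,numpy as np
for n in("scene","top"):
    p,d=r.snapshot(n); cv2.imwrite(f"pics/{n}0.png",p); np.save(f"{n}0.npy",d); c=r.camera_params(n); print(n,{k:np.round(v,3).tolist() for k,v in c.items()})
print(r.camera_params("wrist")); print(r.sense())
E
```

```text
scene {'fx': 476.03, 'fy': 476.03, 'cx': 273.765, 'cy': 203.223, 'pose': [[-0.485, 0.69, -0.538, 1148.454], [0.874, 0.391, -0.287, 330.549], [0.013, -0.609, -0.793, 1090.112], [0.0, 0.0, 0.0, 1.0]]}
top {'fx': 467.697, 'fy': 467.697, 'cx': 273.133, 'cy': 205.294, 'pose': [[-0.026, -0.991, 0.134, 373.301], [-1.0, 0.024, -0.01, 1.938], [0.006, -0.134, -0.991, 1401.224], [0.0, 0.0, 0.0, 1.0]]}
{'fx': 310.74339732825223, 'fy': 310.74339732825223, 'cx': 277.69902177134134, 'cy': 210.18341034969964, 'tool_from_camera': array([[-8.17656610e-04, -9.54194202e-01, -2.99186824e-01,
         7.70676232e+01],
       [ 9.99999555e-01, -6.39483796e-04, -6.93427982e-04,
        -1.52334681e+00],
       [ 4.70339835e-04, -2.99187258e-01,  9.54194301e-01,
        -1.43254945e+02],
       [ 0.00000000e+00,  0.00000000e+00,  0.00000000e+00,
         1.00000000e+00]])}
{'time': 0.1, 'joint_pos': array([ 6.21996410e+01,  7.51045274e+00,  8.53242855e+01,  2.55291172e-03,
        8.72621944e+01, -4.89358691e+00]), 'qd': array([ 0.02201066, -0.09103461, -0.05799772, -0.00234717, -0.00882794,
       -0.06078584]), 'joint_efforts': array([ 1.17812539e-03, -5.70946097e+01, -5.01947236e+01, -1.32383402e-04,
        7.92938255e-03,  3.75811953e-05]), 'tool_pos': array([233.27277938, 552.24814252, 230.34082175]), 'tcp_rot': array([-1.79903638e+02, -1.08093661e-02,  1.57093095e+02]), 'ft_force': array([-0.01949412,  1.01121656, -0.72962416]), 'wrist_torque': array([ 0.05423575,  0.04577408, -0.03084546]), 'grip_force': 0.0, 'finger_gap': 85.67174296554336}
```

View pics/scene0.png

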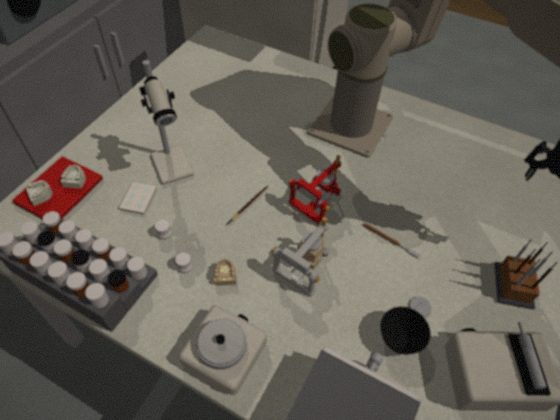

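View pics/top0.png

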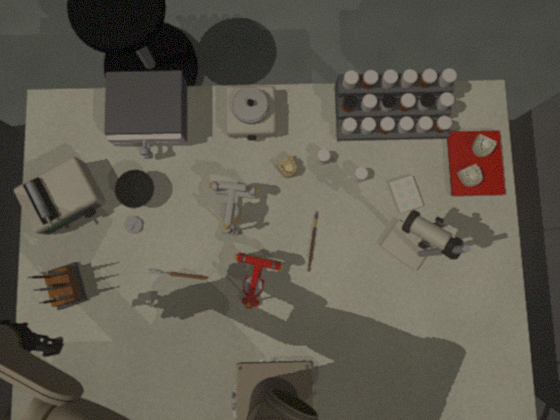

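The scene shows a silver articulator at scene (302,258) / top (232,205), and a red look-alike at scene (318,190) / top (258,275). The silver aluminium one fits the description. The inspection camera is at scene (158,100) / top (432,235). I'll enlarge both in one crop.

```bash
cat > h.py <<'E'
import numpy as np,cv2
from bench import r
def cloud(n,d,c=None,T=None):
    c=c or r.camera_params(n); T=c["pose"] if T is None else T
    v,u=np.mgrid[:d.shape[0],:d.shape[1]]
    P=np.stack([(u-c["cx"])/c["fx"]*d,(v-c["cy"])/c["fy"]*d,d],-1)
    P=P@T[:3,:3].T+T[:3,3]; P[d==0]=np.nan
    return P
E
python3 - <<'E'
from h import *
t=cv2.imread("pics/top0.png");s=cv2.imread("pics/scene0.png")
def cr(i,x,y,w,h): return cv2.convertScaleAbs(cv2.resize(i[y:y+h,x:x+w],(400,300),interpolation=cv2.INTER_CUBIC),alpha=1.5)
a=np.vstack([np.hstack([cr(t,192,165,80,60+20-20),cr(s,255,210,100,75)]),np.hstack([cr(t,372,195,108,81),cr(s,120,55,100,75)])])
cv2.imwrite("pics/c1.png",a)
P=cloud("top",np.load("top0.npy"));S=cloud("scene",np.load("scene0.npy"))
for (x,y) in [(230,170),(232,205),(232,228)]:print("top",x,y,P[y,x].round())
# silver articulator, top cloud
m=np.zeros(P.shape[:2],bool);m[170:245,205:262]=1
Q=P[m&(P[...,2]>60)];print(len(Q),np.nanmin(Q,0),np.nanmax(Q,0))
A=S[200:310,260:345].reshape(-1,3);A=A[A[:,2]>60];print(len(A),np.nanmin(A,0).round(),np.nanmax(A,0).round())
np.save("artS.npy",A);np.save("artT.npy",Q)
C=np.vstack([P[195:275,375:475].reshape(-1,3),S[55:190,120:215].reshape(-1,3)])
H=C[C[:,2]>150];print(len(H),np.nanmin(H,0).round(),np.nanmax(H,0).round());np.save("camH.npy",H)
B=C[(C[:,2]>3)&(C[:,2]<30)];print(B.mean(0),cv2.minAreaRect(B[:,:2].astype(np.float32)))
for z in range(60,160,10):
    q=Q[(Q[:,2]>=z)&(Q[:,2]<z+10)];a=A[(A[:,2]>=z)&(A[:,2]<z+10)]
    print(z,len(q),q.mean(0).round() if len(q) else '',len(a),a.mean(0).round() if len(a) else '')
E
```

```text
top 230 170 [674. 117.   4.]
top 232 205 [550. 103. 119.]
top 232 228 [495. 111.  26.]
872 [476.2935924   33.75657807  76.66642277] [625.64496665 167.72707944 150.15239891]
1455 [396.  33.  60.] [629. 170. 149.]
2900 [ 385. -467.  151.] [ 511. -319.  349.]
[ 415.2530612  -441.2756035    10.90428683] ((302.5715637207031, -566.56494140625), (721.7924194335938, 383.3328552246094), 32.30081558227539)
60 0  38 [544.  99.  65.]
70 8 [567. 117.  78.] 42 [550. 111.  76.]
80 73 [584. 100.  87.] 234 [558. 105.  86.]
90 168 [571. 100.  94.] 352 [555. 104.  94.]
100 88 [539. 109. 108.] 117 [549. 114. 107.]
110 387 [563. 107. 116.] 422 [570. 109. 117.]
120 127 [561. 107. 122.] 217 [564. 109. 121.]
130 5 [486. 116. 134.] 10 [493. 121. 135.]
140 15 [488. 119. 146.] 23 [491. 119. 145.]
150 1 [487. 118. 150.] 0
```

View pics/c1.png

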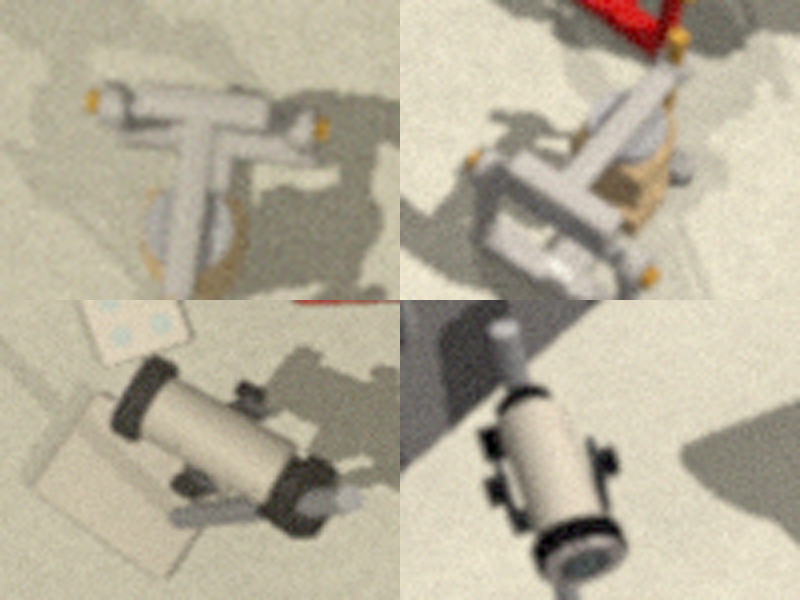

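Crop: the silver articulator has brass hinge knobs at top (210,185) and (256,191), and its pin is at the low-x end. The inspection camera's lens face is visible at scene (165,120), so it looks towards +x,+y. Next I'll fit both.

```bash
cat > fit.py <<'E'
from h import *
from scipy.optimize import least_squares
t=cv2.imread("pics/top0.png");s=cv2.imread("pics/scene0.png")
P=cloud("top",np.load("top0.npy"));S=cloud("scene",np.load("scene0.npy"))
for n,X,im,b in(("top",P,t,(170,245,200,265)),("scene",S,s,(205,310,255,345))):
    y0,y1,x0,x1=b;X=X[y0:y1,x0:x1];hs=cv2.cvtColor(im,cv2.COLOR_BGR2HSV)[y0:y1,x0:x1].astype(int)
    # T beam
    m=(X[...,2]>108)&(X[...,2]<128)&(abs(X[...,0]-545)<30); q=X[m][:,:2]
    line=cv2.fitLine(q.astype(np.float32),cv2.DIST_HUBER,0,.1,.1).ravel(); print(n,"beam",len(q),line,np.degrees(np.arctan2(line[1],line[0])))
    m=(X[...,2]>128);print("pin",m.sum(),np.median(X[m],0).round(1))
    br=((hs[...,0]<25)&(hs[...,1]>130)&(X[...,2]>60)).astype(np.uint8)
    k,l,st,c=cv2.connectedComponentsWithStats(br)
    for i in range(1,k):
        if st[i,4]>3: print("  brass",c[i]+[x0,y0],st[i,4],np.nanmedian(X[l==i],0).round(1))
    m=(X[...,2]>105)&(X[...,2]<130)&(X[...,0]>575);print("crossbar",cv2.minAreaRect(X[m][:,:2].astype(np.float32)))
# camera head: white barrel pts
H=[]
for X,im,b in((P,t,(200,262,395,470)),(S,s,(70,128,138,180))):
    y0,y1,x0,x1=b;X=X[y0:y1,x0:x1];g=im[y0:y1,x0:x1].max(-1)
    q=X[(X[...,2]>200)&(g>95)];H.append(q);print("barrel",len(q),q.mean(0).round())
def res(p,q):
    d=np.array([np.cos(p[2])*np.cos(p[3]),np.sin(p[2])*np.cos(p[3]),-np.sin(p[3])]);c=np.array([445,p[0],p[1]])
    w=q-c;return np.linalg.norm(w-np.outer(w@d,d),axis=1)-23
for q in(H[0],H[1],np.vstack(H)):
    f=least_squares(lambda p:res(p,q),[-392,280,.6,.35],loss="soft_l1",f_scale=2);p=f.x
    print("cyl",p[:2].round(1),np.degrees(p[2:]).round(2),np.median(abs(res(p,q))))
d=np.array([np.cos(p[2])*np.cos(p[3]),np.sin(p[2])*np.cos(p[3]),-np.sin(p[3])]);c=np.array([445,p[0],p[1]])
for X,b in((P,(195,270,380,475)),(S,(60,135,130,185))):
    X=X[b[0]:b[1],b[2]:b[3]].reshape(-1,3);X=X[X[:,2]>200];w=X-c;a=w@d;rr=np.linalg.norm(w-np.outer(a,d),axis=1)
    a=a[rr<31.5];print("axial hist",np.histogram(a,np.arange(-90,90,5)))
    rf=rr[rr<31.5]
    for lo in range(20,80,4):
        k=(a>lo)&(a<=lo+4)
        if k.sum():print(lo,k.sum(),rf[k].min().round(),rf[k].max().round(),end="; ")
E
python3 fit.py
```

```text
top beam 229 [ 9.8903376e-01 -1.4768955e-01  5.4405237e+02  1.0923589e+02] -8.493056
pin 21 [487.2 118.1 145.1]
  brass [255.66666667 190.5       ] 6 [594.2  36.8  89.4]
  brass [225.45454545 226.63636364] 11 [487.3 120.2 146.6]
crossbar ((594.8898315429688, 102.57733154296875), (76.26679992675781, 40.73194122314453), 81.0855941772461)
scene beam 277 [ 9.74237740e-01 -2.25523382e-01  5.45134094e+02  1.14310486e+02] -13.033656
pin 35 [492.2 119.7 142.8]
  brass [323.9137931  208.44827586] 58 [417.4  90.5  88.7]
  brass [323.82142857 220.10714286] 28 [491.7 119.7 144.7]
  brass [317.   278.75] 8 [616.5 166.6  89.6]
crossbar ((596.9111938476562, 103.93482971191406), (76.05005645751953, 41.271610260009766), 80.87755584716797)
barrel 768 [ 446. -382.  298.]
barrel 536 [ 456. -379.  293.]
cyl [-392.5  282.7] [53.33 24.88] 1.5777692485777415
cyl [-395.4  283.6] [53.56 21.13] 1.5452965729188524
cyl [-393.4  283.1] [53.04 23.16] 1.5212815199131793
axial hist (array([ 5,  7,  4, 10, 22, 23, 19, 47, 42, 35, 46, 45, 44, 44, 41, 44, 52,
       55, 50, 48, 51, 41, 42, 42, 36, 43, 39, 42, 61, 47, 4
[... 434 characters left out ...]
 68 28 25.0 31.0; 72 15 22.0 30.0; axial hist (array([  2,   1,   1,  10,  30,  28,   7,   0,  19,  23,  11,  21,  31,
        35,  32,  33,  33,  38,  39,  37,  45,  44,  33,  32,  33,  37,
        25,  38,   6,  21,  29,  26, 127,  72,   0]), array([-90, -85, -80, -75, -70, -65, -60, -55, -50, -45, -40, -35, -30,
       -25, -20, -15, -10,  -5,   0,   5,  10,  15,  20,  25,  30,  35,
        40,  45,  50,  55,  60,  65,  70,  75,  80,  85]))
20 25 17.0 27.0; 24 28 19.0 27.0; 28 25 19.0 26.0; 32 27 17.0 27.0; 36 30 20.0 26.0; 40 21 21.0 27.0; 44 26 20.0 30.0; 48 21 21.0 28.0; 52 5 26.0 31.0; 56 17 29.0 31.0; 60 25 26.0 31.0; 64 21 28.0 31.0; 68 27 15.0 31.0; 72 156 2.0 31.0; 76 25 3.0 24.0;
```

```bash
cat >> h.py <<'E'
from scipy.spatial.transform import Rotation as Ro
def now():
    s=r.sense();return np.array(s["tool_pos"]),Ro.from_euler("xyz",s["tcp_rot"],degrees=True)
def tool(az,tilt):
    """tool frame: x along azimuth az, pointing down; tilt>0 leans the tool so that it points towards +az"""
    return Ro.from_euler("z",az,degrees=True)*Ro.from_euler("y",-tilt,degrees=True)*Ro.from_euler("x",180,degrees=True)
def to(p,R,p0=None,R0=None):
    if p0 is None:p0,R0=now()
    return R0.inv().apply(np.array(p)-p0).round(1).tolist(),(R0.inv()*R).as_rotvec().round(3).tolist()
E
python3 -c "
from h import *
print(tool(-9.5,20).apply([[1,0,0],[0,0,1]]).round(2)); print(to([489,119.5,250],tool(-9.5,0)))"
```

```text
[[ 0.93 -0.16  0.34]
 [ 0.34 -0.06 -0.94]]
([-404.0, -299.1, -19.2], [-0.001, 0.002, 2.908])
```

Request:
jog_arm([
  [[-202,-150,-20],[0,0,0.75]],
  [[-202,-150,-20],[0,0,0.75]],
  [[-202,-150,-20],[0,0,0.75]],
  [[-202,-150,-20],[0,0,0.75]],
  [[-202,-150,-20],[0,0,0.75]],
  [[-404,-299,-19],[0,0,1.5]],
  [[-404,-299,-19],[0,0,1.5]],
  [[-404,-299,-19],[0,0,1.5]],
  [[-404,-299,-19],[0,0,1.5]],
  [[-404,-299,-19],[0,0,1.5]],
], grip=40)

```text
time: 1.1
tool_pos: [488.0, 121.0, 250.1]
tcp_rot: [-180.0, -0.0, 70.8]
ft_force: [0.9, 0.5, 0.6]
finger_gap: 39.8
grip_force: 0.0
```

```bash
python3 -c "
from h import *
print(to([489,119.5,250],tool(-9.5,0)),now()[0],r.sense()['joint_pos'].round())"
```

```text
([-1.1, 1.4, 0.1], [-0.0, 0.0, 1.401]) [487.99614125 120.98360784 250.07301532] [ 8. -8. 99.  0. 89. 27.]
```

Request:
jog_arm([
  [[-1,1,0],[0,0,1.401]],
  [[-1,1,0],[0,0,1.401]],
  [[-1,1,0],[0,0,1.401]],
  [[-1,1,0],[0,0,1.401]],
  [[-1,1,0],[0,0,1.401]],
  [[-1,1,0],[0,0,1.401]],
  [[-1,1,0],[0,0,1.401]],
  [[-1,1,0],[0,0,1.401]],
  [[-1,1,0],[0,0,1.401]],
  [[-1,1,0],[0,0,1.401]],
])

```text
time: 2.1
tool_pos: [487.9, 121.6, 249.8]
tcp_rot: [180.0, 0.0, -9.4]
ft_force: [0.7, 0.1, 0.7]
finger_gap: 39.9
grip_force: 0.0
```

```bash
cat >> h.py <<'E'
def wrist(name=None):
    p,R=now();T=np.eye(4);T[:3,:3]=R.as_matrix();T[:3,3]=p
    im,d=r.snapshot("wrist");c=r.camera_params("wrist")
    if name:cv2.imwrite(f"pics/{name}.png",im);np.save(name+".npy",d)
    return im,d,cloud("wrist",d,c,T@c["tool_from_camera"])
E
python3 -c "
from h import *
print(to([489,119.5,250],tool(-9.5,0)))
im,d,X=wrist('w1');np.save('w1X.npy',X)
m=(X[...,2]>129)&(X[...,2]<155);print('pin',m.sum(),np.median(X[m],0),X[m].min(0),X[m].max(0))
m=(X[...,2]>105)&(X[...,2]<128);q=X[m&(X[...,0]>505)&(X[...,0]<570)];print(len(q),cv2.fitLine(q[:,:2].astype(np.float32),cv2.DIST_HUBER,0,.1,.1).ravel())
v,u=np.where(m);print(u.min(),u.max(),v.min(),v.max())
q=X[m&(X[...,0]>582)];print(cv2.minAreaRect(q[:,:2].astype(np.float32)))
"
```

```text
([1.5, 1.9, -0.2], [0.0, 0.001, 0.001])
pin 225 [490.37356305 118.92296284 147.27202364] [482.67108086 113.49841885 129.22043033] [494.34873165 125.02270902 150.06498076]
2916 [ 9.87488270e-01 -1.57692656e-01  5.38503906e+02  1.11321754e+02]
229 417 42 308
((597.84521484375, 102.8501205444336), (75.82315826416016, 34.460750579833984), 81.58859252929688)
```

View pics/w1.png

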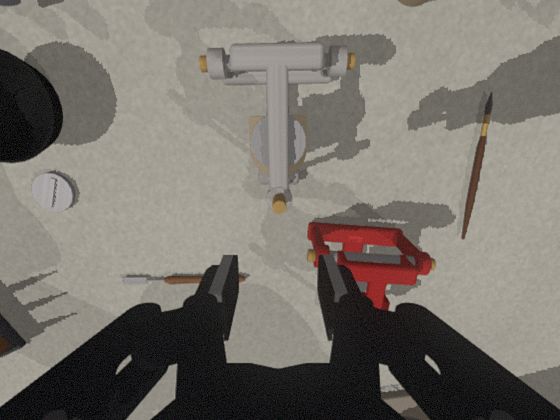

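The picture shows the silver articulator with its brass pin head at pixel (279,203), in line with the gap between the fingers. The red one is clear, below right. I'll descend onto the knob.

```bash
python3 -c "
from h import *
print(to([490,119.2,127.5],tool(-9,0)))"
```

```text
([2.6, 2.0, 122.3], [0.0, 0.001, -0.008])
```

Request:
jog_arm([
  [[2.6,2,40],[0,0,-0.008]],
  [[2.6,2,70],[0,0,-0.008]],
  [[2.6,2,90],[0,0,-0.008]],
  [[2.6,2,105],[0,0,-0.008]],
  [[2.6,2,115],[0,0,-0.008]],
  [[2.6,2,122],[0,0,-0.008]],
  [[2.6,2,122],[0,0,-0.008]],
], grip=32)

```text
time: 2.85
tool_pos: [490.2, 119.3, 127.9]
tcp_rot: [180.0, 0.0, -8.6]
ft_force: [-0.9, -0.2, 0.3]
finger_gap: 31.8
grip_force: 0.0
```

Request:
jog_arm([
  [[0,0,0],[0,0,0]],
  [[0,0,0],[0,0,0]],
  [[0,0,0],[0,0,0]],
  [[0,0,0],[0,0,0]],
  [[0,0,0],[0,0,0]],
], grip=5, force=25)

```text
time: 3.35
tool_pos: [491.2, 120.0, 129.4]
tcp_rot: [-179.9, -0.1, -8.6]
ft_force: [1.1, 5.4, 3.6]
finger_gap: 10.6
grip_force: 25.6
```

```bash
python3 -c "
from h import *
def pose(th):
    a=np.radians(22.55+th);pin=np.array([118-127.8*np.cos(a),0,127.8*np.sin(a)-49])
    R=tool(0,-.25*th);return pin+7*R.apply([0,0,1]),R
for k in range(5):
    p0,R0=pose(22*k)
    print([[*map(lambda v:v,to(*pose(22*k+2.2*i),p0,R0))] for i in range(1,11)])
"
```

```text
[[[1.9, 0.0, -4.5], [0.0, -0.01, -0.0]], [[4.0, 0.0, -8.9], [0.0, -0.019, -0.0]], [[6.2, 0.0, -13.2], [0.0, -0.029, -0.0]], [[8.6, 0.0, -17.5], [0.0, -0.038, -0.0]], [[11.2, 0.0, -21.6], [0.0, -0.048, -0.0]], [[13.9, 0.0, -25.7], [0.0, -0.058, -0.0]], [[16.8, 0.0, -29.6], [0.0, -0.067, -0.0]], [[19.8, 0.0, -33.4], [0.0, -0.077, -0.0]], [[23.0, 0.0, -37.1], [0.0, -0.086, -0.0]], [[26.3, 0.0, -40.7], [0.0, -0.096, -0.0]]]
[[[3.1, 0.0, -3.8], [0.0, -0.01, -0.0]], [[6.3, 0.0, -7.4], [0.0, -0.019, -0.0]], [[9.7, 0.0, -10.9], [-0.0, -0.029, -0.0]], [[13.2, 0.0, -14.2], [0.0, -0.038, -0.0]], [[16.9, 0.0, -17.5], [0.0, -0.048, -0.0]], [[20.6, 0.0, -20.5], [0.0, -0.058, -0.0]], [[24.5, 0.0, -23.5], [-0.0, -0.067, -0.0]], [[28.5, 0.0, -26.3], [0.0, -0.077, -0.0]], [[32.5, 0.0, -28.9], [0.0, -0.086, -0.0]], [[36.7, 0.0, -31.3], [0.0, -0.096, -0.0]]]
[[[4.0, 0.0, -2.7], [-0.0, -0.01, -0.0]], [[8.2, 0.0, -5.2], [-0.0, -0.019, -0.0]], [[12.4, 0.0, -7.6], [0.0, -0.029, -0.0]], [[16.7, 0.0, -9.8], [-0.0, -0.038, -0.0]], [[21.1, 0.0, -11.9], [-0.0, -0.048, -0.0]], [[25.6, 0.0, -13.7], [-0.0, -0.058, 
[... 322 characters left out ...]
], [0.0, -0.038, -0.0]], [[23.6, 0.0, -5.3], [0.0, -0.048, -0.0]], [[28.4, 0.0, -5.8], [-0.0, -0.058, -0.0]], [[33.2, 0.0, -6.1], [0.0, -0.067, -0.0]], [[38.1, 0.0, -6.2], [0.0, -0.077, -0.0]], [[42.9, 0.0, -6.2], [0.0, -0.086, -0.0]], [[47.7, 0.0, -5.9], [-0.0, -0.096, -0.0]]]
[[[4.8, 0.0, -0.0], [0.0, -0.01, -0.0]], [[9.7, -0.0, 0.1], [0.0, -0.019, -0.0]], [[14.5, -0.0, 0.5], [-0.0, -0.029, -0.0]], [[19.3, -0.0, 1.0], [-0.0, -0.038, -0.0]], [[24.1, -0.0, 1.7], [0.0, -0.048, -0.0]], [[28.9, -0.0, 2.6], [0.0, -0.058, -0.0]], [[33.6, -0.0, 3.7], [0.0, -0.067, -0.0]], [[38.2, -0.0, 5.0], [0.0, -0.077, -0.0]], [[42.9, -0.0, 6.4], [-0.0, -0.086, -0.0]], [[47.4, -0.0, 8.1], [-0.0, -0.096, -0.0]]]
```

Request:
jog_arm([
  [[1.9,0,-4.5],[0,-0.01,0]],
  [[4,0,-8.9],[0,-0.019,0]],
  [[6.2,0,-13.2],[0,-0.029,0]],
  [[8.6,0,-17.5],[0,-0.038,0]],
  [[11.2,0,-21.6],[0,-0.048,0]],
  [[13.9,0,-25.7],[0,-0.058,0]],
  [[16.8,0,-29.6],[0,-0.067,0]],
  [[19.8,0,-33.4],[0,-0.077,0]],
  [[23,0,-37.1],[0,-0.086,0]],
  [[26.3,0,-40.7],[0,-0.096,0]],
])

```text
time: 4.35
tool_pos: [516.2, 116.2, 168.3]
tcp_rot: [-179.9, 5.6, -8.6]
ft_force: [4.3, 6.7, -6.2]
finger_gap: 10.6
grip_force: 24.3
```

```bash
python3 -c "
from h import *
s=r.sense();print(s['tool_pos'],s['tcp_rot'],s['ft_force'],s['finger_gap'])
im,d,X=wrist('w2')"
```

```text
[516.21889921 116.17463108 168.31345136] [-179.92973229    5.57820486   -8.63023373] [ 4.25019133  6.69869012 -6.15635214] 10.594412866075277
```

View pics/w2.png

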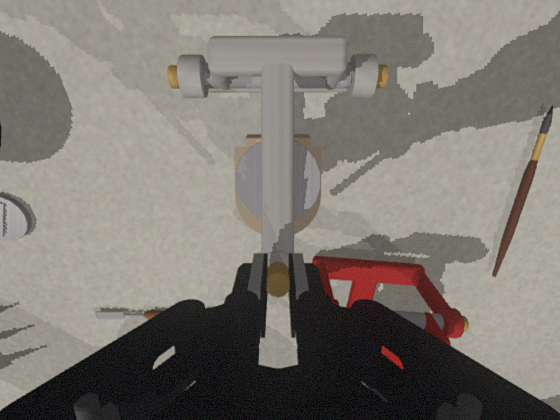

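The knob is held between the pads at (279,280) and the beam is rising squarely. I'll carry on along the arc, with 1 mm of side relief.

Request:
jog_arm([
  [[3.1,-0.3,-3.8],[0,-0.01,0]],
  [[6.3,-0.6,-7.4],[0,-0.019,0]],
  [[9.7,-1,-10.9],[0,-0.029,0]],
  [[13.2,-1,-14.2],[0,-0.038,0]],
  [[16.9,-1,-17.5],[0,-0.048,0]],
  [[20.6,-1,-20.5],[0,-0.058,0]],
  [[24.5,-1,-23.5],[0,-0.067,0]],
  [[28.5,-1,-26.3],[0,-0.077,0]],
  [[32.5,-1,-28.9],[0,-0.086,0]],
  [[36.7,-1,-31.3],[0,-0.096,0]],
])

```text
time: 5.4
tool_pos: [555.9, 110.3, 196.8]
tcp_rot: [180.0, 11.1, -8.7]
ft_force: [0.6, 3.4, -6.1]
finger_gap: 10.4
grip_force: 24.3
```

Request:
jog_arm([
  [[4,0,-2.7],[0,-0.01,0]],
  [[8.2,0,-5.2],[0,-0.019,0]],
  [[12.4,0,-7.6],[0,-0.029,0]],
  [[16.7,0,-9.8],[0,-0.038,0]],
  [[21.1,0,-11.9],[0,-0.048,0]],
  [[25.6,0,-13.7],[0,-0.058,0]],
  [[30.1,0,-15.4],[0,-0.067,0]],
  [[34.7,0,-16.9],[0,-0.077,0]],
  [[39.4,0,-18.3],[0,-0.086,0]],
  [[44.1,0,-19.4],[0,-0.096,0]],
])

```text
time: 6.4
tool_pos: [602.6, 103.3, 207.4]
tcp_rot: [-180.0, 16.5, -8.7]
ft_force: [-1.2, 5.3, -3.5]
finger_gap: 10.4
grip_force: 24.3
```

Request:
jog_arm([
  [[4.6,0,-1.4],[0,-0.01,0]],
  [[9.3,0,-2.7],[0,-0.019,0]],
  [[14,0,-3.7],[0,-0.029,0]],
  [[18.8,0,-4.6],[0,-0.038,0]],
  [[23.6,0,-5.3],[0,-0.048,0]],
  [[28.4,0,-5.8],[0,-0.058,0]],
  [[33.2,0,-6.1],[0,-0.067,0]],
  [[38.1,0,-6.2],[0,-0.077,0]],
  [[42.9,0,-6.2],[0,-0.086,0]],
  [[47.7,0,-5.9],[0,-0.096,0]],
])

```text
time: 7.4
tool_pos: [649.6, 96.3, 199.8]
tcp_rot: [-180.0, 22.0, -8.6]
ft_force: [-0.5, 4.8, 0.3]
finger_gap: 10.1
grip_force: 24.3
```

Request:
jog_arm([
  [[4.8,0,0],[0,-0.01,0]],
  [[9.7,0,0.1],[0,-0.019,0]],
  [[14.5,0,0.5],[0,-0.029,0]],
  [[19.3,0,1],[0,-0.038,0]],
  [[24.1,0,1.7],[0,-0.048,0]],
  [[28.9,0,2.6],[0,-0.058,0]],
  [[33.6,0,3.7],[0,-0.067,0]],
  [[38.2,0,5],[0,-0.077,0]],
  [[42.9,0,6.4],[0,-0.086,0]],
  [[47.4,0,8.1],[0,-0.096,0]],
])

```text
time: 8.4
tool_pos: [690.6, 90.1, 175.2]
tcp_rot: [-180.0, 27.4, -8.6]
ft_force: [4.8, 6.4, 3.4]
finger_gap: 10.4
grip_force: 24.4
```

```bash
python3 -c "
from h import *
s=r.sense();print(s['tool_pos'],s['tcp_rot'],s['ft_force'],s['finger_gap'],s['joint_pos'])
im,d,X=wrist('w3')
def pose(th):
    a=np.radians(22.55+th);pin=np.array([118-127.8*np.cos(a),0,127.8*np.sin(a)-49])
    R=tool(0,-.25*th);return pin+7*R.apply([0,0,1]),R
p0,R0=pose(110)
print([to(*pose(110+1.5*i),p0,R0) for i in range(1,4)])"
```

```text
[690.62752133  90.12555612 175.1874869 ] [-179.95164635   27.3547083    -8.63158687] [4.8360166  6.40911502 3.35635794] 10.35157577837872 [  0.9003819   54.72361137  32.22641926   5.09471325 119.97547837
 101.03361017]
[([3.2, -0.0, 0.9], [0.0, -0.007, -0.0]), ([6.3, -0.0, 1.9], [0.0, -0.013, -0.0]), ([9.4, -0.0, 3.0], [0.0, -0.02, -0.0])]
```

View pics/w3.png

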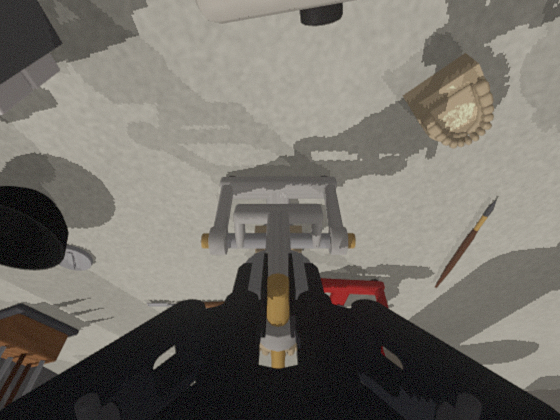

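The knob is still held at (278,300), with the frame swung past the hinge to about 110°. I'll ease it to the stop, open, and back away.

Request:
jog_arm([
  [[1.6,0,0.4],[0,-0.003,0]],
  [[3.2,0,0.9],[0,-0.007,0]],
  [[4.8,0,1.4],[0,-0.01,0]],
  [[6.3,0,1.9],[0,-0.013,0]],
  [[7.9,0,2.4],[0,-0.016,0]],
  [[7.9,0,2.4],[0,-0.016,0]],
])

```text
time: 9.05
tool_pos: [696.5, 89.2, 169.2]
tcp_rot: [-179.9, 28.2, -8.6]
ft_force: [4.1, 4.9, 1.6]
finger_gap: 10.3
grip_force: 24.9
```

Request:
jog_arm([
  [[0,0,0],[0,0,0]],
  [[0,0,0],[0,0,0]],
  [[0,0,0],[0,0,0]],
  [[0,0,0],[0,0,0]],
], grip=40)

```text
time: 9.45
tool_pos: [695.3, 88.6, 168.3]
tcp_rot: [180.0, 28.4, -8.7]
ft_force: [0.2, -0.2, -0.3]
finger_gap: 39.8
grip_force: 0.0
```

Request:
jog_arm([
  [[0,0,-10],[0,0,0]],
  [[0,0,-25],[0,0,0]],
  [[0,0,-50],[0,0,0]],
  [[0,0,-90],[0,0,0]],
  [[0,0,-130],[0,0,0]],
  [[0,0,-130],[0,0,0]],
])

```text
time: 10.05
tool_pos: [718.6, 76.9, 272.9]
tcp_rot: [-179.5, 26.7, -8.7]
ft_force: [-0.0, 0.1, 0.7]
finger_gap: 39.9
grip_force: 0.0
```

```bash
python3 -c "
from h import *
print(r.sense()['ft_force'],now()[0])
print(to([470,105,300],tool(-9,25)))"
```

```text
[-0.03447041  0.0558784   0.6559045 ] [718.63127035  76.9185833  272.93573375]
([-235.5, 10.6, 88.2], [-0.007, 0.903, 0.002])
```

```bash
python3 -c "
from h import *
print(to([530,113,260],tool(-9,30)))"
```

```text
([-165.6, -6.3, 97.9], [-0.007, 0.99, 0.001])
```

Request:
jog_arm([
  [[-60,-2,0],[0,0.2,0]],
  [[-90,-3,20],[0,0.4,0]],
  [[-120,-4,50],[0,0.6,0]],
  [[-166,-6,98],[0,0.8,0]],
  [[-166,-6,98],[0,0.99,0]],
  [[-166,-6,98],[0,0.99,0]],
  [[-166,-6,98],[0,0.99,0]],
  [[-166,-6,98],[0,0.99,0]],
], grip=85)

```text
time: 10.85
tool_pos: [568.6, 109.3, 272.3]
tcp_rot: [-179.6, -5.6, -9.3]
ft_force: [-1.0, 1.0, 0.9]
finger_gap: 85.0
grip_force: 0.0
```

```bash
python3 -c "
from h import *
print(to([530,113,150],tool(-9,30)),now()[0],r.sense()['tcp_rot'])"
```

```text
([-50.5, 3.4, 117.9], [-0.005, 0.426, -0.006]) [568.6150187  109.32345429 272.25035041] [-179.62905119   -5.61351641   -9.2656696 ]
```

Request:
jog_arm([
  [[-50,3,20],[0,0.426,0]],
  [[-50,3,50],[0,0.426,0]],
  [[-50,3,80],[0,0.426,0]],
  [[-50,3,118],[0,0.426,0]],
  [[-50,3,118],[0,0.426,0]],
  [[-50,3,118],[0,0.426,0]],
  [[-50,3,118],[0,0.426,0]],
])

```text
time: 11.55
tool_pos: [533.1, 113.7, 154.3]
tcp_rot: [-179.5, -29.9, -9.5]
ft_force: [0.5, -0.5, 0.1]
finger_gap: 84.7
grip_force: 0.0
```

```bash
python3 -c "
from h import *
print(r.sense()['tool_pos'],r.sense()['tcp_rot'])
im,d,X=wrist('w4');np.save('w4X.npy',X)
"
```

```text
[533.06335601 113.67624348 154.34168666] [-179.49508312  -29.87809525   -9.50849663]
```

View pics/w4.png

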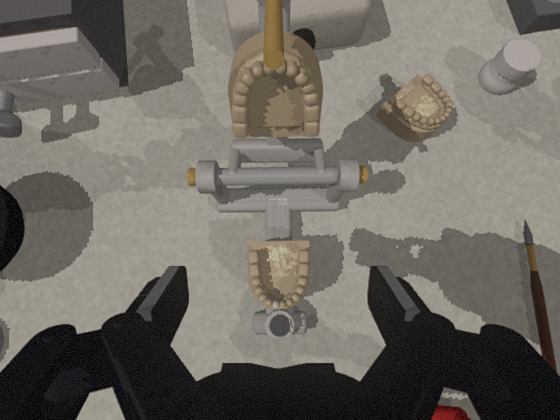

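The upper part is back and staying there. The lower cast is at (279,272), front teeth at (279,300), between the open fingers. Next I'll measure it.

```bash
python3 -c "
from h import *
X=np.load('w4X.npy');q=X[232:312,240:318].reshape(-1,3);q=q[(q[:,2]>38)&(q[:,2]<66)]
print(len(q),np.percentile(q[:,2],[2,50,98]))
for yaw in(-9.,):
    a=np.radians(yaw);u=q[:,:2]@[np.cos(a),np.sin(a)];v=q[:,:2]@[-np.sin(a),np.cos(a)]
    print('u',np.percentile(u,[.3,99.7]),'v',np.percentile(v,[.3,99.7]))
    E=[];L=[]
    for u0 in np.arange(u.max()-30,u.max()-2,4):
        k=(u>=u0)&(u<u0+4);E.append([u0+2,v[k].min(),v[k].max()])
    E=np.array(E);print(E.round(1).tolist(),np.degrees(np.arctan(np.polyfit(E[:,0],E[:,1:].mean(1),1)[0])),cv2.minAreaRect(q[:,:2].astype(np.float32)))
    # top edges cutting: rear edge, by v bins
    for v0 in np.arange(v.min()+4,v.max()-4,8):
        k=(v>=v0)&(v<v0+8);print(round(v0),u[k].max().round(1),u[k].min().round(1))
"
```

```text
3787 [43.27258865 45.34677359 59.7719026 ]
u [480.14724354 535.49514744] v [167.95542661 221.47772591]
[[507.7, 168.1, 221.4], [511.7, 168.1, 221.6], [515.7, 167.9, 221.6], [519.7, 167.9, 221.6], [523.7, 167.7, 219.6], [527.7, 167.7, 220.9], [531.7, 168.4, 220.8]] -1.2472415287488243 ((531.6444702148438, 112.95178985595703), (53.943824768066406, 56.48246765136719), 80.72643280029297)
172 535.5 484.0
180 535.6 480.5
188 535.7 479.2
196 535.6 479.2
204 534.8 480.9
212 535.0 485.8
```

```bash
python3 -c "
from h import *
R=tool(-9.2,30);p=np.array([557.,109,14.3])
for k in(80,0):print(to(p-k*R.apply([0,0,1]),R))
"
```

```text
([-48.9, 1.3, 53.5], [-0.006, 0.002, -0.005])
([-48.7, 1.8, 133.5], [-0.006, 0.002, -0.005])
```

Request:
jog_arm([
  [[-25,1.5,20],[-0.006,0,-0.005]],
  [[-49,1.5,40],[-0.006,0,-0.005]],
  [[-49,1.5,60],[-0.006,0,-0.005]],
  [[-49,1.5,80],[-0.006,0,-0.005]],
  [[-49,1.8,100],[-0.006,0,-0.005]],
  [[-49,1.8,115],[-0.006,0,-0.005]],
  [[-49,1.8,125],[-0.006,0,-0.005]],
  [[-49,1.8,133.5],[-0.006,0,-0.005]],
  [[-49,1.8,133.5],[-0.006,0,-0.005]],
])

```text
time: 12.5
tool_pos: [554.4, 108.1, 9.5]
tcp_rot: [179.9, -29.6, -9.1]
ft_force: [-0.5, -1.0, -0.1]
finger_gap: 85.2
grip_force: 0.0
```

Request:
jog_arm([
  [[0,0,0],[0,0,0]],
  [[0,0,0],[0,0,0]],
  [[0,0,0],[0,0,0]],
  [[0,0,0],[0,0,0]],
  [[0,0,0],[0,0,0]],
  [[0,0,0],[0,0,0]],
], grip=45, force=50)

```text
time: 13.1
tool_pos: [553.4, 109.1, 10.0]
tcp_rot: [179.9, -29.7, -9.1]
ft_force: [-3.0, 5.2, 7.5]
finger_gap: 53.7
grip_force: 53.9
```

```bash
python3 -c "
from h import *
R=tool(-9.2,30)
s=r.sense();print(s['tool_pos'],s['tcp_rot'],s['ft_force'],s['finger_gap'],s['grip_force'])
print(R.inv().apply([0,0,1]))"
```

```text
[553.42239187 109.06185827  10.0362589 ] [179.92150182 -29.7034102   -9.08670006] [-3.02212693  5.19650858  7.54085263] 53.69361254919728 53.915429413318634
[ 5.00000000e-01  9.71445147e-17 -8.66025404e-01]
```

Request:
jog_arm([
  [[2,0,-3.5],[0,0,0]],
  [[5,0,-8.7],[0,0,0]],
  [[10,0,-17.3],[0,0,0]],
  [[20,0,-34.6],[0,0,0]],
  [[30,0,-52],[0,0,0]],
  [[45,0,-78],[0,0,0]],
  [[60,0,-104],[0,0,0]],
  [[75,0,-130],[0,0,0]],
  [[85,0,-147],[0,0,0]],
  [[85,0,-147],[0,0,0]],
])

```text
time: 14.1
tool_pos: [555.5, 108.6, 182.6]
tcp_rot: [179.9, -29.9, -9.2]
ft_force: [0.2, 0.1, -1.2]
finger_gap: 53.5
grip_force: 54.7
```

```bash
cat > cast.py <<'E'
from h import *
# cast in tool at grasp
p=np.array([553.4,109.1,10.0]);R=Ro.from_euler("xyz",[179.92,-29.70,-9.09],degrees=True)
o=R.inv().apply(np.array([537.7,112.0,24])-p);o[1]=0
Rc=R.inv()*Ro.from_euler("z",-9.09,degrees=True)   # cast axes in tool
Rc=Ro.from_euler("y",Rc.as_euler("yxz")[0])*Ro.from_euler("x",180,degrees=True) if False else Rc
ft=o+Rc.apply([-34,0,29])
E
python3 -c "
from cast import *
print('o',o,'ft',ft,Rc.as_matrix().round(3))
s=r.sense();print(s['tool_pos'],s['tcp_rot'],s['ft_force'],s['finger_gap'])
im,d,X=wrist('w5')
P,Q=now();L=Q.inv().apply(X.reshape(-1,3)-P);C=Rc.inv().apply(L-o).reshape(X.shape)
np.save('w5C.npy',C)
m=(C[...,2]>5)&(C[...,2]<40)&(abs(C[...,0])<45)&(abs(C[...,1])<26);v,u=np.where(m);print(m.sum(),u.min(),u.max(),v.min(),v.max())
q=C[m];print(np.percentile(q,[.5,50,99.5],axis=0).round(1))
t=q[q[:,2]>24];print('teeth',t[:,0].min(),np.percentile(t[:,1],[1,99]),np.percentile(t[:,2],98)); b=q[(q[:,2]<23)];print('basetop',np.median(b[:,2]))
"
```

```text
o [ -6.92779627   0.         -20.06936681] ft [-2.20929664e+01  5.86931817e-02 -6.21052345e+01] [[ 0.869 -0.     0.495]
 [-0.001 -1.     0.001]
 [ 0.495 -0.001 -0.869]]
[555.54940451 108.58810932 182.59676534] [179.94530344 -29.87420165  -9.1501651 ] [ 0.18447839  0.06878866 -1.22384147] 53.54037014204446
15449 206 347 249 371
[[-20.5 -25.4  21.8]
 [  1.1  -0.3  23.8]
 [ 23.1  25.7  37.6]]
teeth -21.190686889628292 [-25.28144408  25.40617297] 37.32473956406859
basetop 22.682894547678224
```

View pics/w5.png

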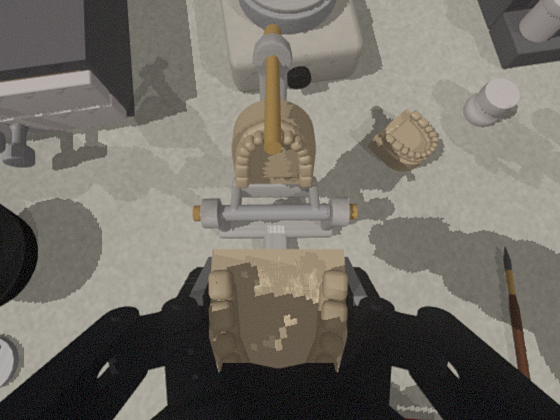

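The cast is in hand, its rear edge at row 250 and sides at columns 210–345. The front teeth are hidden behind the gripper. I'll check its tilt in the hand and refine the lens with the scene data.

```bash
python3 -c "
from cast import *
C=np.load('w5C.npy')
def pl(m):
    q=C[m]
    for _ in range(4):
        A=np.c_[q[:,:2],np.ones(len(q))];k=np.linalg.lstsq(A,q[:,2],rcond=None)[0];e=q[:,2]-A@k;q=q[abs(e)<1.5]
    return k,len(q),e.std()
m=(C[...,2]>17)&(C[...,2]<27)&(C[...,0]>-15)&(C[...,0]<20)&(abs(C[...,1])<12)
print(pl(m))
m=(C[...,2]>17)&(C[...,2]<27)&(C[...,0]>12)&(C[...,0]<22)&(abs(C[...,1])<24);print(pl(m))
# rear edge by y bins; side edges
q=C[(C[...,2]>15)&(C[...,2]<28)]
for y in range(-24,24,8):
    k=(q[:,1]>y)&(q[:,1]<y+8)&(abs(q[:,0])<40);print(y,q[k][:,0].max().round(1),end=' ')
"
```

```text
(array([ 5.48012632e-03, -9.28202910e-04,  2.33386881e+01]), 5484, np.float64(0.596160852764278))
(array([ 9.13046148e-03, -1.38776487e-03,  2.32585595e+01]), 2694, np.float64(0.5823526259164189))
-24 22.8 -16 23.3 -8 23.3 0 23.3 8 23.3 16 23.3
```

```bash
python3 -c "
from cast import *
print(to([390,-195,350],tool(-60,40)),to([500,-20,330],tool(-35,35)))"
```

```text
([-14.9, 326.1, -203.7], [-0.506, 0.167, 0.73]) ([45.5, 135.7, -146.7], [-0.24, 0.091, 0.382])
```

Request:
jog_arm([
  [[10,30,-30],[-0.05,0.02,0.08]],
  [[22,68,-73],[-0.12,0.045,0.19]],
  [[35,105,-115],[-0.18,0.07,0.28]],
  [[45,136,-147],[-0.24,0.09,0.38]],
  [[35,175,-162],[-0.3,0.11,0.46]],
  [[20,215,-175],[-0.36,0.125,0.54]],
  [[5,255,-187],[-0.42,0.14,0.61]],
  [[-8,295,-197],[-0.47,0.155,0.68]],
  [[-15,320,-203],[-0.506,0.167,0.73]],
  [[-15,326,-204],[-0.506,0.167,0.73]],
])

```text
time: 15.15
tool_pos: [388.2, -196.2, 346.6]
tcp_rot: [179.6, -39.8, -60.0]
ft_force: [0.3, 0.5, -1.5]
finger_gap: 53.6
grip_force: 54.5
```

```bash
python3 -c "
from cast import *
print(to([390,-195,350],tool(-60,40)),now()[0],r.sense()['joint_pos'].round(),r.sense()['finger_gap'])
im,d,X=wrist('w6');np.save('w6X.npy',X)"
```

```text
([2.0, -2.1, -2.7], [0.006, 0.003, 0.001]) [ 388.23288994 -196.2161977   346.64351104] [ -9. -50. 126. -31.  78. 140.] 53.639786878278436
```

View pics/w6.png

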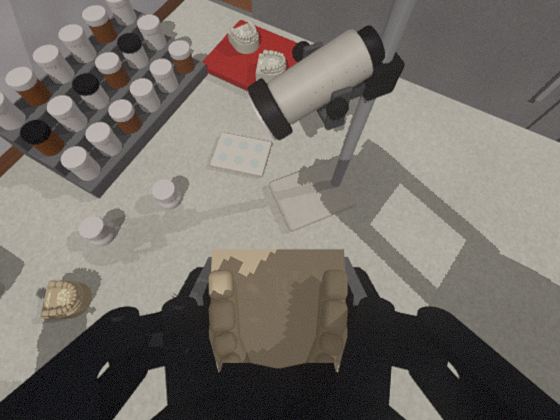

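The inspection head is seen closely: barrel from (370,50) to (270,108), lens end lower-left. I'll fit the cylinder here.

```bash
cat > lens.py <<'E'
from h import *
from scipy.optimize import least_squares
X=np.load("w6X.npy");g=cv2.imread("pics/w6.png").max(-1)
Y=X[20:145,240:400];G=g[20:145,240:400]
q=Y[(Y[...,2]>200)&(G>85)];
D=lambda p:np.array([np.cos(p[2])*np.cos(p[3]),np.sin(p[2])*np.cos(p[3]),-np.sin(p[3])])
def rad(p,q):
    w=q-np.array([445,p[0],p[1]]);return np.linalg.norm(w-np.outer(w@D(p),D(p)),axis=1)
p=[-393.4,283,.926,.40]
for _ in range(3):
    q=q[abs(rad(p,q)-23)<(12 if _==0 else 4)]
    p=least_squares(lambda x:rad(x,q)-23,p,loss="soft_l1",f_scale=1).x
    print(len(q),p[:2].round(1),np.degrees(p[2:]).round(2),np.std(rad(p,q)-23))
c=np.array([445,p[0],p[1]]);Z=Y[Y[...,2]>200];a=(Z-c)@D(p);rr=rad(p,Z);k=rr<34
print(np.c_[np.histogram(a[k],np.arange(-80,90,4))[0],np.arange(-80,84,4)].tolist())
k=(rr>28)&(rr<33)&(a>40);print("ring axial",np.percentile(a[k],[1,50,99]),np.median(rr[k]))
for f in(74,):
    l=c+f*D(p);print("lens",l,"focus",l+130*D(p), "d",D(p))
E
python3 lens.py
```

```text
5605 [-393.5  284. ] [53.61 21.78] 2.1920758821623596
5220 [-393.2  284. ] [53.02 21.98] 0.9033397222075948
5178 [-393.2  284. ] [52.94 22.02] 0.8275481000959162Traceback (most recent call last):
  File "lens.py", line 15, in <module>
    print(np.c_[np.histogram(a[k],np.arange(-80,90,4))[0],np.arange(-80,84,4)].tolist())
          ~~~~~^^^^^^^^^^^^^^^^^^^^^^^^^^^^^^^^^^^^^^^^^^^^^^^^^^^^^^^^^^^^^^^
    res = self.concatenate(tuple(objs), axis=axis)
ValueError: all the input array dimensions except for the concatenation axis must match exactly, but along dimension 0, the array at index 0 has size 42 and the array at index 1 has size 41
```

```bash
sed -i '/^print(np.c_/d' lens.py
cat >> lens.py <<'E'
k=rr<34;h=np.histogram(a[k],np.arange(40,90,2));print(h[0].tolist())
np.save("lens.npy",[c,D(p)])
E
python3 lens.py|tail -3; python3 -c "
from cast import *
o2=o+Rc.apply([.6,0,1.0]);ft=o2+Rc.apply([-34,0,29])
c,d=np.load('lens.npy');el=np.radians(22.2);az=np.radians(53.0)
d=np.array([np.cos(az)*np.cos(el),np.sin(az)*np.cos(el),-np.sin(el)])
F=c+(74+130)*d
Rcw=Ro.from_euler('z',53,degrees=True)*Ro.from_euler('y',22.2,degrees=True)
print(F,Rcw.as_matrix()[:,0]-d)
R=Rcw*Rc.inv();p=F-R.apply(ft);print(p,R.as_euler('xyz',degrees=True));print(to(p,R));P=p+[40,0,70];print(to(P,R))
"
```

```text
ring axial [54.56524132 62.87266043 71.72840257] 29.785628331017524
lens [ 486.34321934 -338.49315454  256.20324899] focus [ 558.97319927 -242.32210062  207.45887083] d [ 0.55869215  0.73977734 -0.37495676]
[111, 109, 110, 107, 108, 103, 95, 173, 140, 138, 142, 139, 138, 131, 135, 111, 120, 6, 0, 0, 0, 0, 0, 0]
[ 558.6693768  -242.3923197   206.87052835] [-1.11022302e-16 -1.11022302e-16  5.55111512e-17]
[ 576.19070605 -219.1872931   147.4811362 ] [179.92  -7.5   53.  ]
([-40.2, -151.6, 225.6], [0.801, -0.361, -1.822])
([20.1, -185.9, 184.5], [0.801, -0.361, -1.822])
```

```bash
cat >> cast.py <<'E'
o2=o+Rc.apply([.6,0,1.0]);ft2=o2+Rc.apply([-34,0,29])
F=np.array([558.7,-242.4,206.9]);Rcw=Ro.from_euler('z',53,degrees=True)*Ro.from_euler('y',22.2,degrees=True)
RF=Rcw*Rc.inv();pF=F-RF.apply(ft2)
E
python3 -c "
from cast import *
p0,R0=now();v=(R0.inv()*RF).as_rotvec()
print(R0.inv().apply(np.array([600,-150,290])-p0).round(1),v.round(3))"
```

```text
[  14.4 -206.1   85.2] [ 0.801 -0.361 -1.822]
```

Request:
jog_arm([
  [[1,-20,8],[0.05,-0.022,-0.11]],
  [[3,-45,18],[0.1,-0.045,-0.23]],
  [[5,-70,29],[0.15,-0.068,-0.34]],
  [[7,-95,39],[0.2,-0.09,-0.455]],
  [[9,-120,50],[0.25,-0.113,-0.57]],
  [[10,-145,60],[0.3,-0.135,-0.68]],
  [[12,-170,70],[0.35,-0.158,-0.8]],
  [[13,-190,78],[0.4,-0.18,-0.91]],
  [[14,-203,84],[0.45,-0.2,-1.02]],
  [[14,-206,85],[0.5,-0.225,-1.137]],
])

```text
time: 16.2
tool_pos: [601.4, -146.7, 289.3]
tcp_rot: [171.4, -18.6, 14.0]
ft_force: [-0.4, -0.6, -1.4]
finger_gap: 53.5
grip_force: 54.6
```

```bash
python3 -c "
from cast import *
print(now()[0],to(pF+[20,27,60],RF),to(pF,RF))"
```

```text
[ 601.39141072 -146.65411228  289.28907054] ([-41.3, 31.6, 78.0], [0.297, -0.136, -0.677]) ([-85.1, 45.4, 129.2], [0.297, -0.136, -0.677])
```

Request:
jog_arm([
  [[-8,6,15],[0.05,-0.023,-0.11]],
  [[-16,13,32],[0.1,-0.046,-0.23]],
  [[-25,19,48],[0.15,-0.07,-0.34]],
  [[-34,26,64],[0.2,-0.09,-0.455]],
  [[-41,32,78],[0.25,-0.113,-0.57]],
  [[-52,35,92],[0.297,-0.136,-0.677]],
  [[-64,39,106],[0.297,-0.136,-0.677]],
  [[-75,43,118],[0.297,-0.136,-0.677]],
  [[-83,45,127],[0.297,-0.136,-0.677]],
  [[-85,45.4,129],[0.297,-0.136,-0.677]],
])

```text
time: 17.2
tool_pos: [574.1, -220.7, 149.1]
tcp_rot: [179.8, -7.6, 52.5]
ft_force: [-0.3, 0.2, -2.0]
finger_gap: 53.4
grip_force: 54.6
```

Request:
jog_arm([
  [[0,0,0],[0,0,0]],
  [[0,0,0],[0,0,0]],
  [[0,0,0],[0,0,0]],
])

```text
time: 17.5
tool_pos: [576.5, -221.0, 152.6]
tcp_rot: [179.5, -7.6, 52.6]
ft_force: [-0.0, -0.0, -1.3]
finger_gap: 53.5
grip_force: 54.6
```

```bash
python3 -c "
from cast import *
print(now()[0],pF,to(pF,RF),r.sense()['ft_force'],r.sense()['finger_gap'])
ims=[]
for n in('scene','top'):
    im,d=r.snapshot(n);X=cloud(n,d)
    C=Rcw.inv().apply(X.reshape(-1,3)-F).reshape(X.shape)+[-34,0,29]  # cast frame
    m=(abs(C[...,0])<40)&(abs(C[...,1])<32)&(C[...,2]>-2)&(C[...,2]<42)
    v,u=np.where(m);print(n,m.sum(),u.min(),u.max(),v.min(),v.max())
    q=C[m];print(np.percentile(q,[1,50,99],axis=0).round(1))
    h=cv2.cvtColor(im,cv2.COLOR_BGR2HSV)[m];k=h[:,1]>60;print('plaster',k.sum(),np.percentile(q[k],[2,50,98],axis=0).round(1))
    np.save('fin_'+n+'.npy',X)
    cu,cv=int(u.mean()),int(v.mean());cr=im[cv-55:cv+50,max(0,cu-70):cu+70];ims.append(cv2.resize(cr,(400,300),interpolation=cv2.INTER_CUBIC))
cv2.imwrite('pics/fin.png',cv2.convertScaleAbs(np.hstack(ims),alpha=1.5))
"
```

```text
[ 576.47332061 -221.02594016  152.62437374] [ 576.22132926 -219.19497341  147.51060784] ([0.6, -1.4, 5.2], [0.009, -0.002, -0.007]) [-0.0469538  -0.02015627 -1.27681007] 53.45128588919123
scene 472 174 201 167 191
[[-27.2 -31.1   3.8]
 [  2.    0.5  22.9]
 [ 19.5  30.8  38.3]]
plaster 406 [[-26.3 -27.   12.1]
 [  0.3   0.1  23.2]
 [ 18.9  24.8  37.2]]
top 83 342 353 178 198
[[ -1.6 -25.2   6.7]
 [ 11.5   9.2  21.4]
 [ 18.7  30.7  38.3]]
plaster 81 [[ -0.3 -23.4  13.5]
 [ 11.3   8.7  21.5]
 [ 17.7  27.4  38.1]]
```

View pics/fin.png

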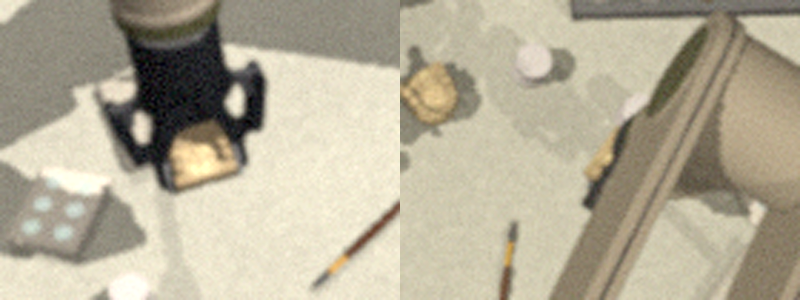

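The cast is held at scene (187,179), top up, facing the head. The pose is still about 5 mm high, so I'll correct most of it and cross-check the heights.

Request:
jog_arm([
  [[0.3,-0.7,1.5],[0.005,0,-0.004]],
  [[0.6,-1.4,3.5],[0.009,-0.002,-0.007]],
  [[0.6,-1.4,3.5],[0.009,-0.002,-0.007]],
  [[0.6,-1.4,3.5],[0.009,-0.002,-0.007]],
  [[0.6,-1.4,3.5],[0.009,-0.002,-0.007]],
  [[0.6,-1.4,3.5],[0.009,-0.002,-0.007]],
])

```text
time: 18.2
tool_pos: [575.3, -219.3, 147.8]
tcp_rot: [-179.9, -7.5, 53.0]
ft_force: [0.4, -1.8, -1.5]
finger_gap: 53.5
grip_force: 54.6
```

```bash
python3 -c "
from cast import *
P,Q=now();print(P,to(pF,RF))
# predicted cast frame now
Cr=Q*Rc;Co=P+Q.apply(o)
im,d=r.snapshot('scene');X=cloud('scene',d);w=wrist('w7')[2]
S0=cloud('scene',np.load('scene0.npy'))
for n,Y,S in(('scene',X,im),('wrist',w,None)):
    C=Cr.inv().apply(Y.reshape(-1,3)-Co).reshape(Y.shape)
    m=(C[...,0]>-12)&(C[...,0]<18)&(abs(C[...,1])<13)&(C[...,2]>12)&(C[...,2]<30);q=C[m]
    print(n,'floor z',m.sum(),np.median(q[:,2]),q[:,2].std())
    k=(abs(C[...,1])<24)&(C[...,2]>5)&(C[...,2]<30)&(abs(C[...,0])<40);print('rear x',np.percentile(C[k][:,0],[90,97,99.5]), 'side y',np.percentile(C[(abs(C[...,1])<40)&(C[...,2]>17)&(C[...,2]<30)&(C[...,0]>0)&(C[...,0]<20)][:,1],[2,98]))
    b=Y[(abs(Y[...,2])<15)&(abs(Y[...,0]-620)<150)&(abs(Y[...,1]+200)<150)];print('bench z',len(b),np.median(b[:,2]))
# articulator cast region in scene0? palette height check
b=S0[(abs(S0[...,2])<15)&(abs(S0[...,0]-560)<80)&(abs(S0[...,1]+240)<80)];print('bench0',np.median(b[:,2]))
"
```

```text
[ 575.29736539 -219.30671882  147.84601575] ([0.6, 0.7, 0.4], [-0.003, 0.0, -0.0])
scene floor z 120 19.17084821110729 2.204801408815438
rear x [21.74445106 23.0398808  23.57874123] side y [-37.95608186  35.93881   ]
bench z 8826 -0.16825327113554067
wrist floor z 5090 19.8488923540458 0.6311047737696687
rear x [17.69692625 20.4764328  21.33806152] side y [-31.72680334  32.40076354]
bench z 74785 0.7607402444952527
bench0 -0.22557332017811405
```

```bash
python3 -c "
from cast import *
c=r.camera_params('wrist')
for n in('w5','w6','w7'):
    L=cloud('wrist',np.load(n+'.npy'),c,c['tool_from_camera']);C=Rc.inv().apply(L.reshape(-1,3)-o).reshape(L.shape)
    m=(C[...,0]>-14)&(C[...,0]<18)&(abs(C[...,1])<12)&(C[...,2]>12)&(C[...,2]<28);q=C[m]
    for _ in range(4):
        A=np.c_[q[:,:2],np.ones(len(q))];k=np.linalg.lstsq(A,q[:,2],rcond=None)[0];e=q[:,2]-A@k;q=q[abs(e)<1.5]
    x=C[(abs(C[...,1])<20)&(abs(C[...,2]-20)<8)&(abs(C[...,0])<35)][:,0];t=C[(abs(C[...,1])<27)&(C[...,0]>-25)&(C[...,0]<22)&(C[...,2]<45)&(C[...,2]>26)]
    g=L[(abs(L[...,1])>28)&(abs(L[...,1])<45)&(abs(L[...,0])<15)&(L[...,2]<0)&(L[...,2]>-60)]
    print(n,k.round(3),len(q),'rear',np.percentile(x,99.5).round(1),'teeth',np.percentile(t[:,2],98).round(1),'finger',np.median(g,0).round(1))
a,b=cv2.imread('pics/w5.png'),cv2.imread('pics/w7.png')
cv2.imwrite('pics/cmp.png',np.hstack([a[230:400,140:420],b[230:400,140:420]]))
"
```

```text
w5 [ 2.0000e-03 -3.0000e-03  1.9878e+01] 4956 rear 21.4 teeth 41.7 finger [  5.8 -28.1 -52.3]
w6 [ 1.0000e-03 -3.0000e-03  1.9924e+01] 4962 rear 21.4 teeth 41.7 finger [  5.8 -28.1 -52.2]
w7 [0.0000e+00 1.0000e-03 1.9834e+01] 4958 rear 21.4 teeth 41.7 finger [  5.8 -28.2 -52.2]
```

View pics/cmp.png

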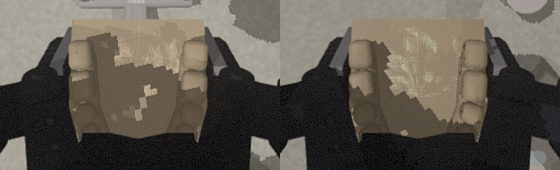

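The cast sits unmoved in the hand; the offset I'd applied came from the arm still settling. I'll drop it and compute the final correction.

```bash
python3 -c "
from cast import *
X=np.load('w6X.npy');b=X[(abs(X[...,2])<20)&(abs(X[...,1]+250)<150)];print('bench w6',np.median(b[:,2]))
ft=o+Rc.apply([-34.3,0,29]);p=F-RF.apply(ft)
print(now()[0],p,to(p,RF))
"
```

```text
bench w6 0.714893145780195
[ 575.3051911  -219.30042305  147.91224139] [ 576.95020207 -218.22772652  148.09642172] ([1.9, 0.7, 0.1], [-0.003, 0.0, -0.0])
```

Request:
jog_arm([
  [[1,0.4,0.3],[0,0,0]],
  [[1.9,0.7,0.6],[-0.003,0,0]],
  [[1.9,0.7,0.6],[-0.003,0,0]],
  [[1.9,0.7,0.6],[-0.003,0,0]],
  [[1.9,0.7,0.6],[-0.003,0,0]],
  [[1.9,0.7,0.6],[-0.003,0,0]],
  [[1.9,0.7,0.6],[-0.003,0,0]],
  [[1.9,0.7,0.6],[-0.003,0,0]],
])

```text
time: 19.1
tool_pos: [577.0, -218.2, 147.5]
tcp_rot: [179.9, -7.5, 53.0]
ft_force: [-0.1, 0.2, -2.2]
finger_gap: 53.4
grip_force: 54.6
```

```bash
python3 -c "
from cast import *
P,Q=now();C=Q*Rc;f=P+Q.apply(o+Rc.apply([-34.3,0,29]));c,_=np.load('lens.npy')
print('focus err',f-F,'ang',np.degrees((Rcw.inv()*C).as_rotvec()),r.sense()['qd'].round(2),r.sense()['finger_gap'])
e=np.linalg.norm(f-F)
if e<2: print(r.hand_in())
"
```

```text
focus err [ 0.04656693  0.08530936 -0.61048151] ang [-0.00677044  0.02162285 -0.01984376] [ 0.    0.07  0.05  0.02 -0.16  0.09] 53.40731889728704
the job is handed in; nothing more can be done
None
```

The job is handed in at about 19 s: the articulator's upper part was swung back and let go at its stop, where it stayed, and the lower cast is held steady with its front teeth within about 1 mm of my measured focus point, facing the lens, teeth up and level.

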